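# Start and seat the press bolt in its deep well

### The job

Take the red-handled locking bolt from its yellow stand, lower it into the deep well in the candy press's metal boss, and feel gently for the start of the thread hidden at the bottom. Without forcing or cross-threading it, screw it clockwise until its collar sits flush on the boss, then let go; leave the wrapper stack, the tea bottle and the jar where they are.

Things in the scene. Friction and masses are not known exactly. Their poses are not given: they have to be found in the camera images.
- bolt_grip (a point): Middle of the bolt's red bar handle, where to grasp it. The handle is 36 mm long (point x), 14 mm thick (y, grasp across this) and 42 mm tall (21 mm below to 20 mm above this point). z points up the bolt; the bolt is upright, 142 mm long, 0.15 to 0.3 kg.
- bolt_collar (a point): Centre of the underside of the bolt's round steel collar (48 mm across, 5 mm thick, right under the handle), 27 mm below bolt_grip; z up the bolt. Flush when it is at well_mouth. Below it the shank is 16 mm thick.
- bolt_tip (a point): Centre of the bolt's lower tip, 95 mm below the collar's underside; the last 7 mm taper. Three pins 5 mm thick stick out of the shank to 14 mm from its axis, centred 16.5 mm above this point, at 0, 120 and 240 degrees from the bolt's x: they are its thread.
- well_mouth (a point): Centre of the mouth of the well, in the flat top of the round aluminium boss (56 mm across, top 110 mm above the table); z up. The well is a vertical bore 33 mm across. With its pins on top of the thread ribs at the bottom, the bolt's collar stays 7 to 15 mm above the boss; dropped between them, about 3.5 mm. Until the collar is within 2 mm of the boss, over 40 N in all between bolt and press (about 0.4 N m of twist) harms the thread.
- thread (a point): Centre of the brass insert fixed at the bottom of the well, 70 mm below the mouth: inner bore 20 mm, three equal helical ribs 78 degrees long with 42 degree gaps between. The angle of the gaps differs each time and is not measured (this point does not turn with them). The ribs rise anticlockwise seen from above. The pins drop in over only about 15 degrees of turn: feel in small steps.
- thread_floor (a point): Point on the well's axis at the floor of the gaps, 77 mm below the mouth. Turned anticlockwise (a gap comes within 120 degrees), the pins drop off the rib ends onto this floor. Only then can they pass under the ribs: clockwise draws the bolt down 28 mm a turn, flush and firmly stopped after 60 to 90 degrees (stop at 0.3 N m). Clockwise before the drop jams.
- stand: Yellow square stand, 50 x 50 mm, 105 mm tall on a grey 100 x 100 mm foot, fixed. The bolt hangs upright in it by its collar, its shank in an open shaft 36 mm square (lift it 100 mm to clear). Origin on the table under its centre; z up.
- press: Candy press, fixed: blue base plate 160 x 120 mm (from 50 mm in front of to 110 mm behind the boss's axis, along x), aluminium boss 110 mm tall, a roller bed lower than 72 mm behind it. Origin on the table under the boss's axis; x towards the roller bed, z up.
- wrappers: Bystander: stack of white wrapper papers, 60 x 45 mm, 48 mm tall. Origin at the centre of its underside.
- tea: Bystander: green tea bottle with yellow cap, 62 mm across, 200 mm tall. Origin at the centre of its underside.
- jar: Bystander: jar with orange cap, 72 mm across, 90 mm tall. Origin at the centre of its underside.
Things that resemble listed ones, but are neither listed nor needed, are in the scene too. Of the things shaped like the part that bears bolt_grip, the bare steel one is meant.

How it is judged (in metres and radians):
On the way:
1. the bolt stands in the well, its collar less than 16 mm above the boss (z of bolt_collar in the frame of well_mouth below 0.016 m and horizontal distance between each of bolt_collar, bolt_tip and well_mouth below 0.005 m), for 0.1 s.
At the end, for the whole second after the job is handed in: The bolt is screwed in with the underside of its collar within 1.5 mm of the top of the boss, centred on the well to 4 mm, upright within 3 degrees, at rest and released; wrappers, bottle and jar within 20 mm of where they were (z of bolt_collar in the frame of well_mouth below 0.0015 m and horizontal distance between bolt_collar and well_mouth below 0.004 m and angle between bolt_collar's own z axis and vertical below 0.05 rad and linear speed of bolt below 0.01 m/s and distance of each of wrappers, tea, jar from where it was at the start of the episode below 0.02 m); the robot touches nothing.
It fails at once if the thread is forced: more than 40 N between bolt and press before the collar is within 2 mm of the boss (contact force between bolt and press above 40 N and z of bolt_collar in the frame of well_mouth above 0.002 m).
It fails at once if a bystander is disturbed (moved over 20 mm) (distance of any of wrappers, tea, jar from where it was at the start of the episode above 0.02 m).
It also fails if it takes over 72 s, if anything falls off the work surface, if the arm or the gripper's body presses on something with over 40 N, if the wrist force passes 120 N, or if a joint passes its speed limit or range.

### The arm

A 6-joint arm with a two-finger parallel gripper is mounted at the origin on the work surface. World frame = base frame: x ahead of the robot, y to its left, z up, the work surface at z = 0. Lengths are in mm, angles in degrees, forces in N, time in s.
With the tool pointing down it reaches from about 350 to 850 mm from the base axis. Payload 8.1 kg.
Tool frame: the origin (TCP) lies at the very end of the fingers, on their centre line; the grasp point (between the pads) lies 19 mm behind it; z points along the fingers, y is the line along which they close (so a half turn about z gives the same grasp; the last joint's range is limited). The gripper opens to 85 mm and grips with 20 to 120 N. Pads are 22 mm wide; open, the fingers measure 114 mm over their backs; the gripper's body (76 mm by 85 mm) begins 54 mm behind the grasp point. The pads swing forward as they close: fully open they stand 13 mm farther back than shut.
Start: joints at [-79.664, 7.471, 85.268, -0, 87.261, -4.893], TCP at [157.629, -578.929, 231.292] pointing down, gripper open.
Joint ranges: [-169.43, 169.43], [-51.17, 129.36], [1.28, 143.12], [-76.62, 256.62], [0, 156.53], [-152.29, 152.29]. Speed limits (degrees/s): [136.94, 136.94, 159.86, 180, 180, 180].

### API

Orientations are given as [roll, pitch, yaw] about the fixed x, y, z axes, in that order (R = Rz(yaw) Ry(pitch) Rx(roll)).
In Python, from bench import sense, eyes, job, models gives the robot as it stands. The module is installed in compiled form; this text tells all that it offers.
- The arm moves only by the tool apply_moves, never from a script. Its argument "rows" is a list of rows, each a list of 6 numbers: the shift along the tool's x, y, z in mm, then the turn, a rotation vector about the tool's x, y, z in rad. In form: [[dx, dy, dz, rx, ry, rz], ...]. A call has exactly 5 rows; each row shifts and turns the commanded pose from where the row before left it, along the tool's axes as they then stand; what a row does not reach is not made up. A row lasts 1/8 s, in which the tool goes at most 62.5 mm and 10.7 degrees, less where a joint would pass 70% of its speed; a pose out of reach is approached as far as the arm can. A call is refused whole if a number of a shift passes 62.5 or a number of a turn 0.188, either way. A call with a gripper value outside its range is refused whole. "fingers" is the finger opening in mm, from 0 to 85.4, set as the call begins (left out, the last holds). The fingers move at their own pace and stop on an object; "grip_force" is the grip in N (left out, the last holds). Time passes only in rows, so rows that do not move let the fingers close, or fill a call up. It gives the time, the measured TCP pose, the force, the opening and the grip force at its end, in the units of the state.
- sense(): the state, without advancing time (a new reading comes with each control period).
- eyes.snapshot(name): name is "side" or "top"; returns (picture, depth): 400x640x3 uint8, red, green, blue; 400x640 float32, mm along the optical axis (not along the pixel's ray), 0 where there is no reading.
- eyes.get_calibration(name): a dict with "intrinsics" (3x3 intrinsics, pixels), "R" (3x3) and "t" (3): a world point X has camera coordinates R X + t. Camera axes: x right, y down, z forward; pixel columns grow to the right and rows downward; lengths in mm; the calibration is good to about 2 mm. A picture is of the moment at which its call begins. get_calibration takes no time and is no camera call.
- job.hand_in(): hands the job in; it is judged then, once.
Trained networks look in the newest picture that a camera, given by its name, has taken for a name from the list of things; names that differ only in an ending like _2 or _b are one class to them, and where a whole thing is asked for, a point or a joint stands for the part that bears it (a point fixed in the world has none). Each returns a list of dicts, best first, with "confidence" (0 to 1); they miss things now and then, are a little off and sometimes report something else, mostly with a low value. They report only what shows in the picture. A call takes as long as a camera call. They do not tell look-alikes from the thing itself.
- models.boxes_of(name, camera): "xyz" ([x, y, z] in mm, in world coordinates, good to about 4 mm: the middle of the surface that is visible of it).
- models.cut_out(name, camera): "pixels" (400x640 bool, what is visible of it).
- models.place_of(name, camera): "xyz" ([x, y, z] in mm, in world coordinates, good to about 4 mm: a listed point, or the origin of a listed thing).
The state is a dict: "time": time; "joint_pos": joint angles; "qd": joint speeds; "joint_efforts": joint torques, N m; "tool_pos": TCP position; "tcp_rot": TCP orientation; "ft_force": force on the tool from outside, world axes, zero at the start; "wrist_torque": the same for the moment, N m; "finger_gap": finger opening in mm; "grip_force": force on a finger pad.
Only numpy, scipy, OpenCV 4.12 (cv2) and the standard library are available. Lean on these libraries where they do the work, as an engineer would, in place of code of your own. Each camera call takes 0.05 s, during which the arm holds its last target. There are 200 camera calls.

## Working session

There is one attempt and no reset: what is moved stays moved. The work goes in short steps, Python scripts to look and compute and a tool call to move; the robot and the scene stay as the last step left them, time stands still between calls to the robot, and variables do not carry over. Pictures are saved under pics/ and viewed, at most 10 in all, crops included, and the job is handed in when it is done.

Besides the shell and the picture viewer there is one more tool, called as name([rows], argument=value, ...), one row to a line, values as JSON. apply_moves: Moves the arm, as the interface text tells. Its arguments: {"type":"object","properties":{"rows":{"type":"array"},"fingers":{"type":"number"},"grip_force":{"type":"number"}},"required":["rows"]}

```bash
mkdir -p pics; ls
cat > h.py <<'E'
import numpy as np,cv2
from bench import sense,eyes,job,models
def snap(n,f=None):
    p,d=eyes.snapshot(n)
    if f: cv2.imwrite('pics/'+f,p[:,:,::-1])
    return p,d
def world(n,u,v,z):
    c=eyes.get_calibration(n);K,R,t=map(np.array,(c['intrinsics'],c['R'],c['t']))
    r=np.stack([(u-K[0,2])/K[0,0]*z,(v-K[1,2])/K[1,1]*z,z],-1)
    return (r-t)@R
def pix(n,X):
    c=eyes.get_calibration(n);K,R,t=map(np.array,(c['intrinsics'],c['R'],c['t']))
    p=(R@np.array(X)+t);p=K@p;return p[:2]/p[2]
E
python3 - <<'E'
from h import *
for n in('side','top'):
    snap(n,n+'0.png')
    for o in('bolt_grip','bolt_collar','well_mouth','stand','press','wrappers','tea','jar'):
        for r in models.place_of(o,n)[:3]: print(n,o,np.round(r['xyz']),round(r['confidence'],2),np.round(pix(n,r['xyz'])))
s=sense();print({k:np.round(v,2) for k,v in s.items()})
E
```

```text
pics
side bolt_grip [ 690. -179.  124.] 0.8 [322. 126.]
side bolt_grip [ 570. -218.  136.] 0.73 [368. 122.]
side bolt_grip [571. 234. 108.] 0.49 [325. 248.]
side bolt_collar [ 684. -180.   98.] 0.83 [324. 134.]
side bolt_collar [ 568. -220.  105.] 0.71 [368. 131.]
side well_mouth [573. 232. 109.] 0.88 [324. 247.]
side stand [ 564. -219.   -0.] 0.9 [367. 161.]
side press [575. 237.   0.] 0.84 [322. 280.]
side wrappers [450.  -3.  -1.] 0.96 [393. 219.]
side tea [637. 455.  -1.] 0.67 [264. 358.]
side tea [ 567. -221.  104.] 0.55 [369. 131.]
side jar [714. -33.   1.] 0.69 [299. 192.]
top bolt_grip [ 566. -220.  132.] 0.67 [449. 213.]
top bolt_grip [ 686. -173.  121.] 0.66 [426. 163.]
top bolt_grip [578. 238.   2.] 0.55 [261. 212.]
top bolt_collar [ 684. -179.   95.] 0.74 [426. 167.]
top bolt_collar [ 568. -216.  105.] 0.62 [444. 213.]
top well_mouth [577. 238. 113.] 0.77 [254. 207.]
top stand [ 571. -222.    2.] 0.74 [433. 216.]
top wrappers [453.  -1.  -4.] 0.6 [350. 260.]
top tea [638. 450.  -2.] 0.7 [183. 189.]
top jar [711. -28.  -2.] 0.76 [360. 164.]
{'time': np.float64(0.9), 'joint_pos': array([-79.67,   7.47,  85.27,  -0.  ,  87.26,  -4.89]), 'qd': array([ 0.02, -0.06,  0.01,  0.08, -0.11, -0.  ]), 'joint_efforts': array([  0.  , -56.93, -50.09,  -0.  ,   0.  ,   0.  ]), 'tool_pos': array([ 157.6 , -578.94,  231.3 ]), 'tcp_rot': array([180.  ,   0.  ,  15.23]), 'ft_force': array([ 0.44, -0.06,  0.12]), 'wrist_torque': array([0.05, 0.02, 0.02]), 'grip_force': np.float64(0.0), 'finger_gap': np.float64(85.15)}
```

View pics/top0.png

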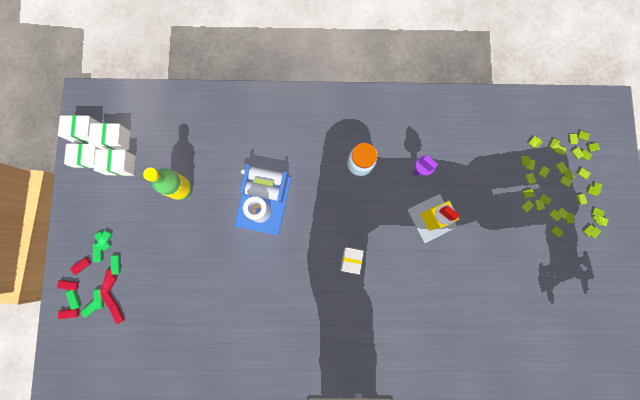

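View pics/side0.png

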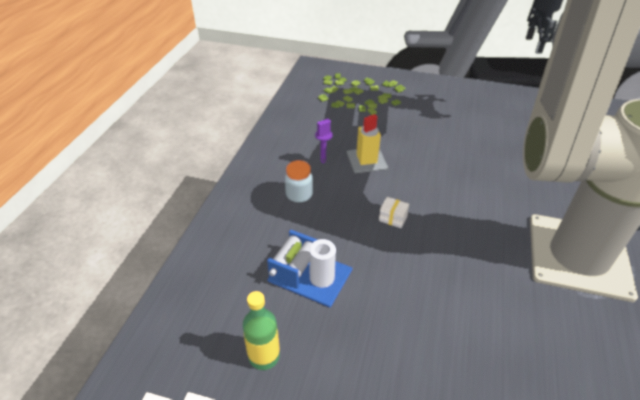

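The top view shows the red handle at (449,213) in the yellow stand, with the purple look-alike at (426,165). The boss is at (256,209), the wrappers at (352,261), the jar at (363,158) and the bottle at (170,183). The side view agrees. Next I'll refine the handle's position and yaw, and the boss centre, from the depth images.

```bash
python3 - <<'E'
from h import *
import collections
C={}
for n in('top','side'):
    p,d=snap(n); d=np.mean([d]+[snap(n)[1] for _ in range(3)],0)
    v,u=np.mgrid[:400,:640]; X=world(n,u.astype(float),v.astype(float),d.astype(float))
    np.save(n+'.npy',X); c=eyes.get_calibration(n);print(n,'f',c['intrinsics'][0][0],'cam',np.round(-np.array(c['R']).T@c['t']))
    hsv=cv2.cvtColor(p,cv2.COLOR_RGB2HSV).astype(int)
    near=lambda x,y,r:np.hypot(X[...,0]-x,X[...,1]-y)<r
    red=((hsv[...,0]<8)|(hsv[...,0]>172))&(hsv[...,1]>120)&near(568,-219,60)
    Q=X[red];print('red',len(Q),Q.mean(0).round(1),'z',np.percentile(Q[:,2],[5,50,95]).round(1))
    T=Q[Q[:,2]>143] if n=='top' else Q
    print(len(T),T.mean(0).round(1)); 
    r=cv2.minAreaRect(T[:,:2].astype(np.float32));print('rect',r)
    w,V=np.linalg.eigh(np.cov(T[:,:2].T));print('pca',np.sqrt(w).round(1),np.degrees(np.arctan2(V[1,1],V[0,1])).round(1))
    yel=(hsv[...,0]>18)&(hsv[...,0]<32)&(hsv[...,1]>120)&near(568,-219,60)&(X[...,2]>95)
    if yel.any(): print('yel',yel.sum(),X[yel].mean(0).round(1),cv2.minAreaRect(X[yel][:,:2].astype(np.float32)))
    b=near(575,236,36)&(X[...,2]>103)&(X[...,2]<118)
    Q=X[b];print('boss',len(Q),np.median(Q,0).round(1),Q.min(0).round(1),Q.max(0).round(1), cv2.minEnclosingCircle(Q[:,:2].astype(np.float32)))
    blue=(hsv[...,0]>100)&(hsv[...,0]<125)&(hsv[...,1]>140)&near(600,236,150)&(X[...,2]<25)
    Q=X[blue];print('blue',len(Q),Q.mean(0).round(1),cv2.minAreaRect(Q[:,:2].astype(np.float32)))
    cv2.imwrite('pics/c_%s.png'%n,np.hstack([cv2.resize(p[:,:,::-1][y-35:y+35,x-35:x+35],(390,390),interpolation=cv2.INTER_CUBIC) for x,y in ([(449,213),(256,209)] if n=='top' else [(369,140),(322,260)])]))
E
cd pics; python3 -c "
import cv2,numpy as np
a=np.vstack([cv2.imread('c_top.png'),cv2.imread('c_side.png')]);cv2.imwrite('c.png',cv2.resize(a,(600,600)))"
```

```text
top f 376.60093374980505 cam [ 472.   99. 1004.]
red 171 [ 564.9 -215.3  143.4] z [119.  151.1 153.3]
111 [ 565.8 -216.9  151.2]
rect ((566.3175659179688, -217.69686889648438), (34.518245697021484, 13.897393226623535), 50.252716064453125)
pca [ 4.3 10.2] 51.1
yel 118 [ 563.9 -208.2  103.5] ((566.1441040039062, -218.39060974121094), (49.800758361816406, 50.49738693237305), 26.07107925415039)
boss 289 [575.6 238.5 109.9] [548.6 210.9 103.5] [603.8 265.6 112.3] ((576.2127685546875, 238.59051513671875), 27.782339096069336)
blue 872 [565.9 228.4  10.1] ((604.8895263671875, 232.67715454101562), (117.79871368408203, 156.9409637451172), 79.17871856689453)
side f 482.94006378917237 cam [404. 893. 890.]
red 172 [ 564.6 -212.9  137.4] z [118.1 138.3 152.9]
172 [ 564.6 -212.9  137.4]
rect ((564.8154907226562, -217.01876831054688), (35.5663948059082, 14.795969009399414), 47.25246047973633)
pca [ 3.8 11.1] -137.6
yel 81 [ 560.3 -199.7  101.2] ((565.1821899414062, -218.04364013671875), (49.533851623535156, 51.8305549621582), 26.15873146057129)
boss 337 [574.  241.3 109.9] [547.1 212.3 103. ] [602.  266.8 112.2] ((574.500244140625, 239.24191284179688), 27.86428451538086)
blue 1118 [581.4 263.3  10.8] ((604.2672119140625, 234.6342315673828), (117.98432159423828, 157.21363830566406), 79.20931243896484)
```

View pics/c.png

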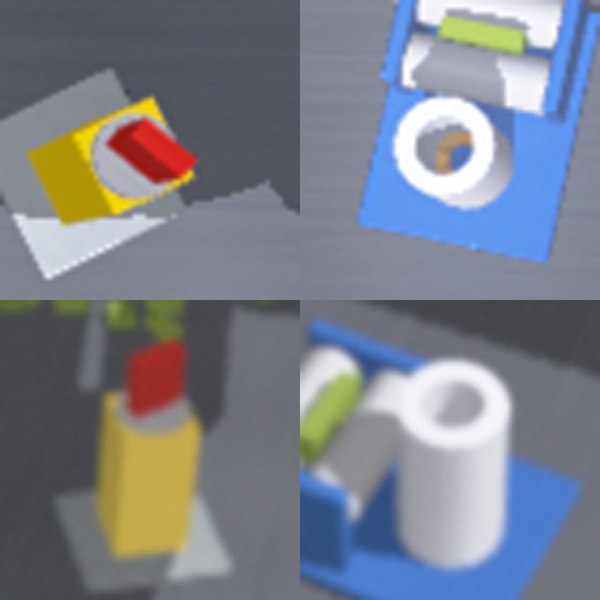

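The crops show:
- **Bolt:** the red handle's long axis sits at about 50° yaw, centred near (566, -217.5). It hangs from its grey collar on the yellow stand top.
- **Boss:** the white boss has its bore axis near (575.3, 239), and a brass rib can be seen inside.

The heights (152 and 110) match the task data, so I'll move over the bolt.

apply_moves([
  [48.9, -24.1, 0, 0, 0, 0],
  [48.9, -24.1, 0, 0, 0, 0],
  [48.9, -24.1, 0, 0, 0, 0],
  [48.9, -24.1, 0, 0, 0, 0],
  [48.9, -24.1, 0, 0, 0, 0],
], fingers=60, grip_force=40)

```text
time: 1.92
tool_pos: [363.0, -397.2, 231.5]
tcp_rot: [180.0, -0.0, 15.2]
ft_force: [0.5, -1.3, 0.0]
finger_gap: 60.3
grip_force: 0.0
```

apply_moves([
  [48.9, -24.1, 0, 0, 0, 0],
  [48.9, -24.1, 0, 0, 0, 0],
  [48.9, -24.1, 0, 0, 0, 0],
  [48.9, -24.1, 0, 0, 0, 0],
  [48.9, -24.1, 0, 0, 0, 0],
])

```text
time: 2.55
tool_pos: [567.4, -216.6, 231.5]
tcp_rot: [180.0, -0.0, 15.2]
ft_force: [0.2, -0.8, 0.4]
finger_gap: 60.2
grip_force: 0.0
```

apply_moves([
  [0, 0, 0, 0, 0, -0.152],
  [0, 0, 0, 0, 0, -0.152],
  [0, 0, 0, 0, 0, -0.152],
  [0, 0, 0, 0, 0, -0.151],
  [0, 0, 0, 0, 0, 0],
])

```text
time: 3.18
tool_pos: [566.2, -217.9, 231.3]
tcp_rot: [-180.0, 0.0, 50.0]
ft_force: [0.2, 0.3, 0.4]
finger_gap: 59.6
grip_force: 0.0
```

apply_moves([
  [0, 0, 25, 0, 0, 0],
  [0, 0, 25, 0, 0, 0],
  [0, 0, 25, 0, 0, 0],
  [0, 0, 25, 0, 0, 0],
  [0, 0, 15, 0, 0, 0],
])

```text
time: 3.8
tool_pos: [565.5, -217.6, 114.7]
tcp_rot: [-179.9, 0.0, 49.8]
ft_force: [-0.5, -0.1, -0.7]
finger_gap: 59.8
grip_force: 0.0
```

apply_moves([
  [0, 0, 0, 0, 0, 0],
  [0, 0, 0, 0, 0, 0],
  [0, 0, 0, 0, 0, 0],
  [0, 0, 0, 0, 0, 0],
  [0, 0, 0, 0, 0, 0],
], fingers=0, grip_force=60)

```text
time: 4.42
tool_pos: [567.1, -218.4, 117.9]
tcp_rot: [179.9, -0.0, 50.0]
ft_force: [0.4, 1.1, 6.0]
finger_gap: 13.3
grip_force: 59.5
```

apply_moves([
  [0, 0, -10, 0, 0, 0],
  [0, 0, -25, 0, 0, 0],
  [0, 0, -25, 0, 0, 0],
  [0, 0, -30, 0, 0, 0],
  [0, 0, -30, 0, 0, 0],
])

```text
time: 5.05
tool_pos: [565.7, -217.8, 237.2]
tcp_rot: [-180.0, 0.0, 50.0]
ft_force: [-0.1, -0.5, -1.8]
finger_gap: 13.5
grip_force: 58.5
```

apply_moves([
  [0, 0, -10, 0, 0, 0],
  [0, 0, 0, 0, 0, 0],
  [0, 0, 0, 0, 0, 0],
  [0, 0, 0, 0, 0, 0],
  [0, 0, 0, 0, 0, 0],
])

```text
time: 5.68
tool_pos: [565.8, -217.8, 245.3]
tcp_rot: [-179.9, 0.0, 50.0]
ft_force: [-1.6, 0.1, -1.9]
finger_gap: 13.5
grip_force: 58.7
```

```bash
cat > chk.py <<'E'
from h import *
s=sense();tp=s['tool_pos'];print(np.round(tp,1),np.round(s['tcp_rot'],2),np.round(s['ft_force'],1),np.round(s['wrist_torque'],2),s['finger_gap'])
for n in('top','side'):
    p,d=snap(n,'l_%s.png'%n)
    v,u=np.mgrid[:400,:640]; X=world(n,u.astype(float),v.astype(float),d.astype(float))
    hsv=cv2.cvtColor(p,cv2.COLOR_RGB2HSV).astype(int)
    near=np.hypot(X[...,0]-tp[0],X[...,1]-tp[1])<35
    red=((hsv[...,0]<8)|(hsv[...,0]>172))&(hsv[...,1]>120)&near
    Q=X[red];print(n,'red',len(Q),Q.min(0).round(1),Q.max(0).round(1),cv2.minAreaRect(Q[:,:2].astype(np.float32)) if len(Q)>5 else '')
    Z=tp[2]-11-95
    m=near&(X[...,2]>Z-20)&(X[...,2]<tp[2]-14)
    Q=X[m]
    for lo in np.arange(Z-5,tp[2]-10,12):
        q=Q[(Q[:,2]>=lo)&(Q[:,2]<lo+12)]
        if len(q)>3: print('  z',round(lo),len(q),np.median(q,0).round(1),q.min(0).round(1),q.max(0).round(1))
    for o in('bolt_collar','bolt_tip','bolt_grip'):
        for r in models.place_of(o,n)[:2]:
            print('  ',o,np.round(r['xyz'],1),round(r['confidence'],2))
E
python3 chk.py
```

```text
[ 565.8 -217.8  245.3] [-1.7992e+02  2.0000e-02  5.0010e+01] [-1.6  0.1 -1.9] [-0.03 -0.06  0.01] 13.469679337198704
top red 69 [ 567.2 -213.5  240.1] [ 579.9 -197.2  315. ] ((573.4328002929688, -205.55679321289062), (7.786291599273682, 17.218969345092773), 49.069366455078125)
  z 146 21 [ 563.2 -211.7  155.3] [ 551.9 -217.1  146.5] [ 572.6 -207.3  158.3]
  z 158 16 [ 562.3 -211.3  165.7] [ 553.7 -215.8  158.9] [ 572.  -207.5  170.1]
  z 170 12 [ 562.5 -212.4  175.7] [ 557.1 -217.6  170.9] [ 570.1 -209.8  181.7]
  z 182 9 [ 562.4 -211.3  185. ] [ 558.1 -215.3  182.6] [ 569.1 -209.6  190.2]
   bolt_collar [ 564.5 -215.7  233.5] 0.81
   bolt_collar [ 685.6 -179.1   94.5] 0.58
   bolt_tip [ 684.1 -174.4   -1.2] 0.63
   bolt_grip [ 688.4 -170.7  118.1] 0.85
   bolt_grip [ 564.1 -221.3  258.4] 0.75
side red 70 [ 568.9 -222.   242.7] [ 582.9 -198.2  284.6] ((573.96923828125, -209.64913940429688), (12.869573593139648, 23.52273941040039), 13.326298713684082)
  z 134 6 [ 565.3 -214.6  142.3] [ 559.6 -215.8  137.9] [ 568.5 -212.5  144.4]
  z 146 25 [ 562.3 -212.4  154.4] [ 550.5 -220.6  146.6] [ 571.2 -205.9  157.1]
  z 158 26 [ 563.7 -212.9  163.5] [ 556.4 -220.   158.5] [ 570.5 -209.5  170.3]
  z 170 22 [ 564.7 -212.7  176.6] [ 556.8 -219.6  172.4] [ 571.7 -209.3  182. ]
  z 182 21 [ 562.4 -212.5  189.3] [ 556.  -218.7  183.2] [ 569.  -208.1  193.5]
  z 194 26 [ 562.9 -213.3  201.7] [ 556.7 -221.1  195.4] [ 570.7 -207.   206.2]
  z 206 20 [ 565.  -213.3  212.6] [ 557.5 -227.7  207.1] [ 571.3 -209.   217.1]
  z 218 10 [ 562.4 -210.   220.7] [ 557.8 -213.7  218.4] [ 568.5 -207.4  223.5]
   bolt_collar [ 683.4 -179.6   94. ] 0.75
   bolt_collar [ 564.  -220.1  233.3] 0.74
   bolt_tip [ 688.4 -176.8    2. ] 0.83
   bolt_tip [ 565.3 -219.6  140.8] 0.69
   bolt_grip [ 692.9 -178.8  122.8] 0.81
   bolt_grip [ 569.  -219.9  265.7] 0.74
```

The bolt is lifted and hangs straight. Next I'll carry it over the well and add 30° of turn, so there is room to go clockwise later.

apply_moves([
  [35.6, -28.6, 0, 0, 0, 0],
  [35.6, -28.6, 0, 0, 0, 0],
  [35.6, -28.6, 0, 0, 0, 0],
  [35.6, -28.6, 0, 0, 0, 0],
  [35.6, -28.6, 0, 0, 0, 0],
])

```text
time: 6.7
tool_pos: [570.9, 11.8, 246.5]
tcp_rot: [180.0, -0.0, 50.0]
ft_force: [1.4, -0.9, -1.2]
finger_gap: 13.5
grip_force: 58.9
```

apply_moves([
  [35.6, -28.6, 0, 0, 0, 0],
  [35.6, -28.6, 0, 0, 0, 0],
  [35.6, -28.6, 0, 0, 0, 0],
  [35.6, -28.6, 0, 0, 0, 0],
  [35.6, -28.6, 0, 0, 0, 0],
])

```text
time: 7.32
tool_pos: [575.8, 240.1, 246.5]
tcp_rot: [180.0, -0.0, 50.0]
ft_force: [-0.2, 0.2, -1.5]
finger_gap: 13.1
grip_force: 58.9
```

apply_moves([
  [0, 0, 0, 0, 0, -0.131],
  [0, 0, 0, 0, 0, -0.131],
  [0, 0, 0, 0, 0, -0.131],
  [0, 0, 0, 0, 0, -0.131],
  [0, 0, 0, 0, 0, 0],
])

```text
time: 7.95
tool_pos: [575.9, 238.7, 246.3]
tcp_rot: [180.0, -0.0, 80.0]
ft_force: [-0.6, 0.9, -2.6]
finger_gap: 13.4
grip_force: 59.0
```

```bash
python3 chk.py; cd pics; python3 -c "
import cv2,numpy as np
a=cv2.imread('l_top.png')[130:260,190:320];b=cv2.imread('l_side.png')[150:300,240:390]
cv2.imwrite('c2.png',np.hstack([cv2.resize(a,(400,400),interpolation=2),cv2.resize(b,(400,400),interpolation=2)]))"
```

```text
[575.9 238.7 246.3] [180.    -0.    79.99] [-0.6  0.9 -2.6] [-0.02 -0.01  0.02] 13.411576096592004Traceback (most recent call last):
  File "chk.py", line 9, in <module>
    Q=X[red];print(n,'red',len(Q),Q.min(0).round(1),Q.max(0).round(1),cv2.minAreaRect(Q[:,:2].astype(np.float32)) if len(Q)>5 else '')
                                  ~~~~~^^^
    return umr_minimum(a, axis, None, out, keepdims, initial, where)
ValueError: zero-size array to reduction operation minimum which has no identity
```

View pics/c2.png

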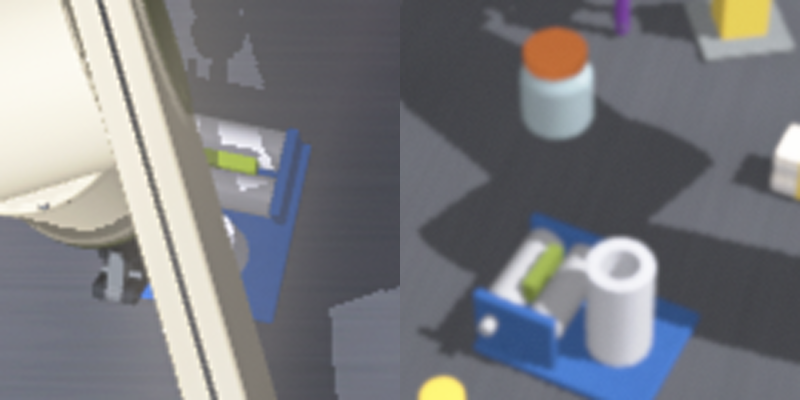

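The top camera's view is blocked by the forearm, and the right half of that crop is an old picture. I'll use the side camera.

```bash
cat > side.py <<'E'
from h import *
s=sense();tp=s['tool_pos'];print(np.round(tp,1),np.round(s['ft_force'],1))
n='side'
p,d=snap(n,'s1.png');v,u=np.mgrid[:400,:640];X=world(n,u.astype(float),v.astype(float),d.astype(float))
near=np.hypot(X[...,0]-tp[0],X[...,1]-tp[1])<40
for nm,lo,hi in(('boss',100,114),('tip',137,145),('pins',145,165),('shank',170,205),('shankU',205,222),('collar',228,242)):
    m=near&(X[...,2]>lo)&(X[...,2]<hi);Q=X[m]
    if len(Q): print(nm,len(Q),np.median(Q,0).round(1),Q.min(0).round(1),Q.max(0).round(1),cv2.minEnclosingCircle(Q[:,:2].astype(np.float32)) )
# predicted vs seen axis columns
vs=[]
for r in range(100,280):
    c=np.where(near[r]&(X[r,:,2]>165)&(X[r,:,2]<225))[0]
    if len(c): vs.append((r,c.min(),c.max(),c.mean().round(1),X[r,c,2].mean().round()))
print(vs[::4])
for z in(225,200,170,140,110): print(z,pix(n,[tp[0],tp[1],z]).round(1),pix(n,[575.3,239,z]).round(1))
r=models.place_of('bolt_tip',n)[:2]+models.place_of('bolt_collar',n)[:2]+models.place_of('well_mouth',n)[:1];print([(x['xyz'].round(1) if hasattr(x['xyz'],'round') else x['xyz'],round(x['confidence'],2)) for x in r])
x,y=map(int,pix(n,[575,239,170]));cv2.imwrite('pics/s1c.png',cv2.resize(p[y-60:y+60,x-60:x+60,::-1],(600,600),interpolation=2))
E
python3 side.py
```

```text
[575.8 238.6 246.3] [-0.2 -0.3 -1.9]
boss 366 [573.6 243.5 109.4] [546.8 210.4 100. ] [601.7 268.  113.9] ((575.0000610351562, 239.14666748046875), 29.6977481842041)
tip 3 [575.  242.4 141.9] [570.4 236.4 137.6] [577.4 243.6 143.9] ((573.9159545898438, 239.39529418945312), 4.639496803283691)
pins 54 [571.8 243.7 157.8] [562.9 229.6 145.8] [585.4 251.5 164.9] ((575.375, 238.3255615234375), 13.339070320129395)
shank 95 [572.1 243.4 187.2] [566.5 235.1 170.4] [580.2 247.6 204.4] ((572.9910888671875, 240.5530548095703), 8.087052345275879)
shankU 31 [573.  243.2 210.1] [566.8 237.9 205.5] [580.  246.2 217.5] ((573.248291015625, 241.02293395996094), 7.113392353057861)
collar 196 [568.6 249.2 238.4] [550.9 222.3 231.1] [598.9 261.6 241.9] ((574.5828247070312, 238.69436645507812), 24.705398559570312)
[(216, np.int64(320), np.int64(327), np.float64(323.5), np.float64(214.0)), (220, np.int64(320), np.int64(327), np.float64(323.5), np.float64(203.0)), (224, np.int64(320), np.int64(327), np.float64(323.5), np.float64(191.0)), (228, np.int64(320), np.int64(327), np.float64(323.5), np.float64(180.0)), (232, np.int64(320), np.int64(326), np.float64(323.0), np.float64(169.0))]
225 [322.7 210.4] [322.9 210.6]
200 [322.5 219.3] [322.7 219.5]
170 [322.4 229.6] [322.6 229.8]
140 [322.2 239.5] [322.4 239.6]
110 [322.1 248.9] [322.3 249.1]
[([578.5, 238.8, 139.5], 0.7), ([576.9, 235.8, 233.6], 0.8), ([574.9, 233.4, 109.6], 0.77)]
```

View pics/s1c.png

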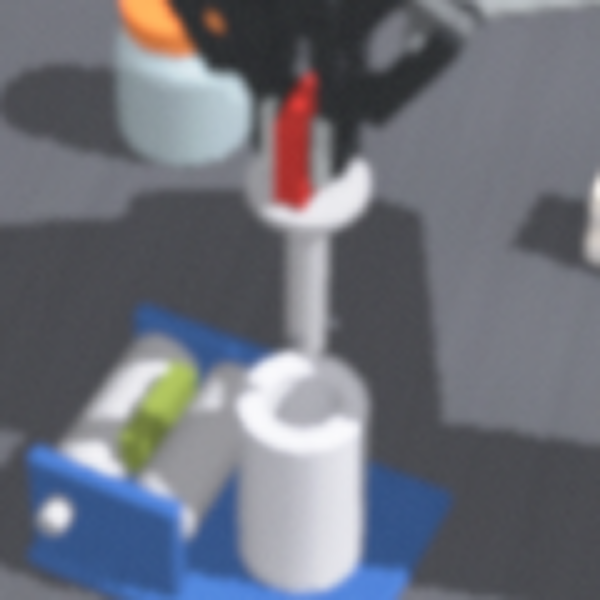

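The side view shows the bolt held upright above the boss, with its collar (574.6, 238.7) over the boss centre (574.8, 239.2). They are about 1 mm apart, inside the 2.5 mm clearance, so I'll descend.

apply_moves([
  [0, 0, 8, 0, 0, 0],
  [0, 0, 8, 0, 0, 0],
  [0, 0, 8, 0, 0, 0],
  [0, 0, 8, 0, 0, 0],
  [0, 0, 7, 0, 0, 0],
])

```text
time: 8.82
tool_pos: [575.7, 238.5, 206.5]
tcp_rot: [-180.0, 0.0, 80.0]
ft_force: [0.0, -1.1, -1.4]
finger_gap: 13.4
grip_force: 59.0
```

apply_moves([
  [0, 0, 1.5, 0, 0, 0],
  [0, 0, 1.5, 0, 0, 0],
  [0, 0, 1.5, 0, 0, 0],
  [0, 0, 1, 0, 0, 0],
  [0, 0, 0, 0, 0, 0],
])

```text
time: 9.45
tool_pos: [575.9, 238.6, 201.8]
tcp_rot: [180.0, -0.0, 80.0]
ft_force: [0.3, -0.6, -1.5]
finger_gap: 13.1
grip_force: 59.0
```

apply_moves([
  [0, 0, 1.5, 0, 0, 0],
  [0, 0, 1.5, 0, 0, 0],
  [0, 0, 1.5, 0, 0, 0],
  [0, 0, 1.5, 0, 0, 0],
  [0, 0, 0, 0, 0, 0],
])

```text
time: 10.07
tool_pos: [575.7, 238.6, 195.5]
tcp_rot: [-180.0, 0.0, 80.0]
ft_force: [-0.0, -0.1, -2.4]
finger_gap: 13.0
grip_force: 59.0
```

apply_moves([
  [0, 0, 3, 0, 0, 0],
  [0, 0, 3, 0, 0, 0],
  [0, 0, 3, 0, 0, 0],
  [0, 0, 3, 0, 0, 0],
  [0, 0, 0, 0, 0, 0],
])

```text
time: 10.7
tool_pos: [575.6, 238.5, 183.3]
tcp_rot: [-180.0, 0.0, 80.0]
ft_force: [0.0, -0.6, -2.9]
finger_gap: 13.3
grip_force: 59.0
```

apply_moves([
  [0, 0, 8, 0, 0, 0],
  [0, 0, 8, 0, 0, 0],
  [0, 0, 8, 0, 0, 0],
  [0, 0, 6, 0, 0, 0],
  [0, 0, 0, 0, 0, 0],
])

```text
time: 11.32
tool_pos: [575.3, 238.5, 152.8]
tcp_rot: [-179.9, 0.0, 80.0]
ft_force: [-0.6, -0.4, -1.7]
finger_gap: 13.1
grip_force: 59.0
```

apply_moves([
  [0, 0, 1.5, 0, 0, 0],
  [0, 0, 1.5, 0, 0, 0],
  [0, 0, 1.5, 0, 0, 0],
  [0, 0, 1.5, 0, 0, 0],
  [0, 0, 0, 0, 0, 0],
])

```text
time: 11.95
tool_pos: [575.7, 238.6, 147.6]
tcp_rot: [-180.0, 0.0, 80.0]
ft_force: [0.6, 0.0, -2.6]
finger_gap: 13.3
grip_force: 59.0
```

apply_moves([
  [0, 0, 1, 0, 0, 0],
  [0, 0, 1, 0, 0, 0],
  [0, 0, 1, 0, 0, 0],
  [0, 0, 1, 0, 0, 0],
  [0, 0, 1, 0, 0, 0],
])

```text
time: 12.58
tool_pos: [575.8, 238.6, 142.7]
tcp_rot: [-180.0, -0.0, 80.0]
ft_force: [0.3, -0.7, -2.3]
finger_gap: 13.5
grip_force: 59.0
```

apply_moves([
  [0, 0, 1, 0, 0, 0],
  [0, 0, 1, 0, 0, 0],
  [0, 0, 1, 0, 0, 0],
  [0, 0, 0, 0, 0, 0],
  [0, 0, 0, 0, 0, 0],
])

```text
time: 13.2
tool_pos: [575.8, 238.6, 139.8]
tcp_rot: [180.0, -0.0, 80.0]
ft_force: [1.2, 0.2, -2.3]
finger_gap: 12.8
grip_force: 59.0
```

apply_moves([
  [0, 0, 0.6, 0, 0, 0],
  [0, 0, 0.6, 0, 0, 0],
  [0, 0, 0.6, 0, 0, 0],
  [0, 0, 0, 0, 0, 0],
  [0, 0, 0, 0, 0, 0],
])

```text
time: 13.82
tool_pos: [575.8, 238.6, 138.0]
tcp_rot: [-180.0, -0.0, 80.0]
ft_force: [-0.4, -0.1, -2.5]
finger_gap: 13.6
grip_force: 59.0
```

apply_moves([
  [0, 0, 0.6, 0, 0, 0],
  [0, 0, 0.6, 0, 0, 0],
  [0, 0, 0.6, 0, 0, 0],
  [0, 0, 0, 0, 0, 0],
  [0, 0, 0, 0, 0, 0],
])

```text
time: 14.45
tool_pos: [576.0, 238.7, 136.4]
tcp_rot: [180.0, -0.0, 80.0]
ft_force: [0.4, 0.8, -0.7]
finger_gap: 13.3
grip_force: 59.1
```

apply_moves([
  [0, 0, 0.6, 0, 0, 0],
  [0, 0, 0.6, 0, 0, 0],
  [0, 0, 0.6, 0, 0, 0],
  [0, 0, 0, 0, 0, 0],
  [0, 0, 0, 0, 0, 0],
])

```text
time: 15.08
tool_pos: [576.1, 238.8, 134.7]
tcp_rot: [180.0, -0.0, 80.0]
ft_force: [1.6, 2.5, 1.1]
finger_gap: 13.2
grip_force: 59.5
```

apply_moves([
  [0.4, 0.2, 0, 0, 0, 0],
  [0.3, 0.2, 0, 0, 0, 0],
  [0, 0, 0, 0, 0, 0],
  [0, 0, 0.3, 0, 0, 0],
  [0, 0, 0, 0, 0, 0],
])

```text
time: 15.7
tool_pos: [576.3, 239.3, 134.1]
tcp_rot: [-180.0, -0.0, 80.0]
ft_force: [0.2, 1.3, 2.1]
finger_gap: 13.4
grip_force: 59.6
```

```bash
cat > s.py <<'E'
from bench import sense
import numpy as np
s=sense();print({k:np.round(s[k],2).tolist() for k in('time','tool_pos','tcp_rot','ft_force','wrist_torque','finger_gap')})
E
python3 s.py
```

```text
{'time': 15.7, 'tool_pos': [576.28, 239.26, 134.09], 'tcp_rot': [-179.99, -0.0, 80.03], 'ft_force': [0.17, 1.26, 2.11], 'wrist_torque': [0.41, -0.11, 0.06], 'finger_gap': 13.39}
```

Pins are in contact at about 11 mm collar height, so they are on the rib slope. I'll turn anticlockwise and follow the rise of 0.078 mm per degree at light pressure.

apply_moves([
  [0.4, 0, 0, 0, 0, 0],
  [0, 0, -0.3, 0, 0, -0.087],
  [0, 0, 0, 0, 0, 0],
  [0, 0, -0.3, 0, 0, -0.087],
  [0, 0, 0, 0, 0, 0],
])

```text
time: 16.32
tool_pos: [575.9, 239.3, 133.9]
tcp_rot: [-179.9, 0.0, 89.9]
ft_force: [-0.7, -0.3, -1.3]
finger_gap: 13.1
grip_force: 59.0
```

```bash
python3 s.py
```

```text
{'time': 16.32, 'tool_pos': [575.87, 239.27, 133.93], 'tcp_rot': [-179.92, 0.04, 89.88], 'ft_force': [-0.74, -0.31, -1.32], 'wrist_torque': [-0.02, -0.02, -0.0], 'finger_gap': 13.06}
```

apply_moves([
  [0, 0, 0.4, 0, 0, 0],
  [0, 0, 0.3, 0, 0, 0],
  [0, 0, 0, 0, 0, 0],
  [0, 0, 0.3, 0, 0, 0],
  [0, 0, 0, 0, 0, 0],
])

```text
time: 16.95
tool_pos: [576.4, 239.6, 133.6]
tcp_rot: [-180.0, 0.0, 90.0]
ft_force: [0.7, 1.0, -2.0]
finger_gap: 13.2
grip_force: 59.0
```

```bash
python3 s.py
```

```text
{'time': 16.95, 'tool_pos': [576.39, 239.61, 133.64], 'tcp_rot': [-179.99, 0.0, 89.99], 'ft_force': [0.68, 1.0, -1.99], 'wrist_torque': [0.04, 0.01, 0.01], 'finger_gap': 13.19}
```

apply_moves([
  [0, 0, 0.5, 0, 0, 0],
  [0, 0, 0.5, 0, 0, 0],
  [0, 0, 0, 0, 0, 0],
  [0, 0, 0, 0, 0, 0],
  [0, 0, 0, 0, 0, 0],
])

```text
time: 17.58
tool_pos: [576.4, 239.6, 132.7]
tcp_rot: [180.0, -0.0, 90.0]
ft_force: [-0.1, -0.3, -2.1]
finger_gap: 13.4
grip_force: 59.0
```

apply_moves([
  [0, 0, 0.5, 0, 0, 0],
  [0, 0, 0.5, 0, 0, 0],
  [0, 0, 0, 0, 0, 0],
  [0, 0, 0, 0, 0, 0],
  [0, 0, 0, 0, 0, 0],
])

```text
time: 18.2
tool_pos: [576.4, 239.6, 131.7]
tcp_rot: [180.0, 0.0, 90.0]
ft_force: [-0.1, 0.8, -2.3]
finger_gap: 13.0
grip_force: 59.0
```

```bash
python3 s.py
```

```text
{'time': 18.2, 'tool_pos': [576.43, 239.61, 131.73], 'tcp_rot': [180.0, 0.0, 90.0], 'ft_force': [-0.06, 0.8, -2.31], 'wrist_torque': [0.03, 0.03, -0.03], 'finger_gap': 13.03}
```

apply_moves([
  [0, 0, 0.5, 0, 0, 0],
  [0, 0, 0.5, 0, 0, 0],
  [0, 0, 0, 0, 0, 0],
  [0, 0, 0, 0, 0, 0],
  [0, 0, 0, 0, 0, 0],
])

```text
time: 18.82
tool_pos: [576.4, 239.7, 130.7]
tcp_rot: [-180.0, -0.0, 90.0]
ft_force: [0.4, 0.5, -2.1]
finger_gap: 13.2
grip_force: 59.0
```

apply_moves([
  [0, 0, 0.5, 0, 0, 0],
  [0, 0, 0.5, 0, 0, 0],
  [0, 0, 0, 0, 0, 0],
  [0, 0, 0, 0, 0, 0],
  [0, 0, 0, 0, 0, 0],
])

```text
time: 19.45
tool_pos: [576.4, 239.6, 129.7]
tcp_rot: [180.0, -0.0, 90.0]
ft_force: [-0.1, 0.1, -1.6]
finger_gap: 13.4
grip_force: 59.0
```

```bash
python3 s.py
```

```text
{'time': 19.45, 'tool_pos': [576.41, 239.64, 129.72], 'tcp_rot': [180.0, -0.0, 90.0], 'ft_force': [-0.07, 0.1, -1.58], 'wrist_torque': [0.1, 0.09, -0.06], 'finger_gap': 13.39}
```

apply_moves([
  [0, 0, 0.5, 0, 0, 0],
  [0, 0, 0.5, 0, 0, 0],
  [0, 0, 0, 0, 0, 0],
  [0, 0, 0, 0, 0, 0],
  [0, 0, 0, 0, 0, 0],
])

```text
time: 20.08
tool_pos: [576.4, 239.6, 128.6]
tcp_rot: [-180.0, 0.0, 90.0]
ft_force: [-1.6, 1.4, -0.8]
finger_gap: 13.0
grip_force: 59.0
```

```bash
python3 s.py
```

```text
{'time': 20.08, 'tool_pos': [576.38, 239.62, 128.64], 'tcp_rot': [-179.99, 0.0, 90.0], 'ft_force': [-1.56, 1.37, -0.83], 'wrist_torque': [0.28, 0.16, -0.01], 'finger_gap': 12.96}
```

apply_moves([
  [0.2, -0.4, 0, 0, 0, 0],
  [0, 0, 0.5, 0, 0, 0],
  [0, 0, 0.5, 0, 0, 0],
  [0, 0, 0, 0, 0, 0],
  [0, 0, 0, 0, 0, 0],
])

```text
time: 20.7
tool_pos: [576.0, 239.8, 127.7]
tcp_rot: [180.0, 0.0, 90.0]
ft_force: [-0.6, -0.0, -2.5]
finger_gap: 13.2
grip_force: 58.9
```

```bash
python3 s.py
```

```text
{'time': 20.7, 'tool_pos': [576.04, 239.77, 127.68], 'tcp_rot': [180.0, 0.0, 90.0], 'ft_force': [-0.64, -0.02, -2.53], 'wrist_torque': [0.06, 0.02, 0.05], 'finger_gap': 13.24}
```

The collar is now at about 4.8 mm with no load, so the pins are between the ribs. Next I'll find the floor.

apply_moves([
  [0, 0, 0.4, 0, 0, 0],
  [0, 0, 0.4, 0, 0, 0],
  [0, 0, 0, 0, 0, 0],
  [0, 0, 0, 0, 0, 0],
  [0, 0, 0, 0, 0, 0],
])

```text
time: 21.32
tool_pos: [576.0, 239.9, 126.9]
tcp_rot: [180.0, -0.0, 90.0]
ft_force: [-0.2, -1.0, -2.5]
finger_gap: 13.4
grip_force: 58.9
```

apply_moves([
  [0, 0, 0.3, 0, 0, 0],
  [0, 0, 0.3, 0, 0, 0],
  [0, 0, 0, 0, 0, 0],
  [0, 0, 0, 0, 0, 0],
  [0, 0, 0, 0, 0, 0],
])

```text
time: 21.95
tool_pos: [576.1, 239.9, 126.4]
tcp_rot: [180.0, -0.0, 90.0]
ft_force: [-0.5, -0.9, 0.9]
finger_gap: 13.4
grip_force: 59.3
```

```bash
python3 s.py
```

```text
{'time': 21.95, 'tool_pos': [576.08, 239.88, 126.44], 'tcp_rot': [179.99, -0.01, 90.0], 'ft_force': [-0.52, -0.93, 0.93], 'wrist_torque': [-0.07, 0.14, 0.01], 'finger_gap': 13.39}
```

The floor is at TCP z of about 126.4, which is the predicted 3.5 mm collar height, so flush is at TCP z of about 123. I'll turn clockwise in small steps.

apply_moves([
  [0, 0, 0, 0, 0, 0.087],
  [0, 0, 0, 0, 0, 0],
  [0, 0, 0, 0, 0, 0.087],
  [0, 0, 0, 0, 0, 0],
  [0, 0, 0, 0, 0, 0],
])

```text
time: 22.58
tool_pos: [576.2, 239.8, 126.4]
tcp_rot: [180.0, -0.0, 80.2]
ft_force: [0.7, 0.3, 0.3]
finger_gap: 13.4
grip_force: 59.4
```

```bash
python3 s.py
```

```text
{'time': 22.58, 'tool_pos': [576.16, 239.84, 126.45], 'tcp_rot': [179.98, -0.01, 80.18], 'ft_force': [0.71, 0.32, 0.26], 'wrist_torque': [0.0, -0.03, -0.04], 'finger_gap': 13.35}
```

apply_moves([
  [0, 0, 0.1, 0, 0, 0.087],
  [0, 0, 0, 0, 0, 0],
  [0, 0, 0.1, 0, 0, 0.087],
  [0, 0, 0, 0, 0, 0],
  [0, 0, 0, 0, 0, 0],
])

```text
time: 23.2
tool_pos: [576.2, 239.9, 126.3]
tcp_rot: [180.0, -0.0, 70.2]
ft_force: [0.8, -0.4, 4.0]
finger_gap: 13.2
grip_force: 59.6
```

```bash
python3 s.py
```

```text
{'time': 23.2, 'tool_pos': [576.19, 239.87, 126.34], 'tcp_rot': [179.98, -0.02, 70.24], 'ft_force': [0.84, -0.38, 3.99], 'wrist_torque': [-0.01, -0.0, 0.03], 'finger_gap': 13.19}
```

apply_moves([
  [0, 0, 0, 0, 0, 0.087],
  [0, 0, 0, 0, 0, 0],
  [0, 0, 0, 0, 0, 0.087],
  [0, 0, 0, 0, 0, 0],
  [0, 0, 0, 0, 0, 0],
])

```text
time: 23.82
tool_pos: [575.9, 240.0, 126.1]
tcp_rot: [-180.0, -0.0, 60.3]
ft_force: [-1.2, 1.2, 3.6]
finger_gap: 13.3
grip_force: 59.7
```

```bash
python3 s.py
```

```text
{'time': 23.82, 'tool_pos': [575.86, 239.96, 126.11], 'tcp_rot': [-179.98, -0.0, 60.28], 'ft_force': [-1.24, 1.24, 3.55], 'wrist_torque': [0.19, 0.44, 0.04], 'finger_gap': 13.31}
```

apply_moves([
  [0, -0.4, 0, 0, 0, 0],
  [0, 0, 0.1, 0, 0, 0.06],
  [0, 0, 0, 0, 0, 0],
  [0, 0, 0.1, 0, 0, 0.06],
  [0, 0, 0, 0, 0, 0],
])

```text
time: 24.45
tool_pos: [575.9, 239.9, 125.9]
tcp_rot: [180.0, -0.0, 53.3]
ft_force: [1.3, 0.1, 1.5]
finger_gap: 13.2
grip_force: 59.6
```

```bash
python3 s.py
```

```text
{'time': 24.45, 'tool_pos': [575.87, 239.91, 125.88], 'tcp_rot': [179.97, -0.01, 53.33], 'ft_force': [1.31, 0.11, 1.49], 'wrist_torque': [0.05, -0.05, 0.02], 'finger_gap': 13.21}
```

Now it is drawing down with the thread, so I'll follow the 28 mm pitch.

apply_moves([
  [0, 0, 0.27, 0, 0, 0.06],
  [0, 0, 0, 0, 0, 0],
  [0, 0, 0.27, 0, 0, 0.06],
  [0, 0, 0, 0, 0, 0],
  [0, 0, 0, 0, 0, 0],
])

```text
time: 25.08
tool_pos: [575.8, 239.9, 125.4]
tcp_rot: [180.0, -0.0, 46.5]
ft_force: [-0.4, -1.1, 1.3]
finger_gap: 13.2
grip_force: 59.5
```

```bash
python3 s.py
```

```text
{'time': 25.08, 'tool_pos': [575.82, 239.88, 125.35], 'tcp_rot': [179.98, -0.0, 46.47], 'ft_force': [-0.43, -1.12, 1.34], 'wrist_torque': [-0.08, -0.14, -0.01], 'finger_gap': 13.16}
```

apply_moves([
  [0, 0, 0.4, 0, 0, 0.087],
  [0, 0, 0, 0, 0, 0],
  [0, 0, 0.4, 0, 0, 0.087],
  [0, 0, 0, 0, 0, 0],
  [0, 0, 0, 0, 0, 0],
])

```text
time: 25.7
tool_pos: [575.8, 239.9, 124.6]
tcp_rot: [180.0, -0.0, 36.5]
ft_force: [0.4, -0.4, 2.1]
finger_gap: 13.4
grip_force: 59.6
```

```bash
python3 s.py
```

```text
{'time': 25.7, 'tool_pos': [575.82, 239.9, 124.6], 'tcp_rot': [179.98, -0.01, 36.54], 'ft_force': [0.37, -0.4, 2.08], 'wrist_torque': [-0.15, -0.21, -0.04], 'finger_gap': 13.37}
```

apply_moves([
  [0, 0, 0.38, 0, 0, 0.087],
  [0, 0, 0, 0, 0, 0],
  [0, 0, 0.38, 0, 0, 0.087],
  [0, 0, 0, 0, 0, 0],
  [0, 0, 0, 0, 0, 0],
])

```text
time: 26.32
tool_pos: [575.8, 239.9, 123.8]
tcp_rot: [180.0, -0.0, 26.6]
ft_force: [1.4, -1.0, 1.0]
finger_gap: 12.8
grip_force: 59.5
```

```bash
python3 s.py
```

```text
{'time': 26.32, 'tool_pos': [575.78, 239.88, 123.78], 'tcp_rot': [179.99, -0.0, 26.58], 'ft_force': [1.41, -0.96, 0.99], 'wrist_torque': [-0.3, -0.34, -0.06], 'finger_gap': 12.83}
```

apply_moves([
  [0, 0.3, 0.38, 0, 0, 0.087],
  [0, 0, 0, 0, 0, 0],
  [0, 0, 0.2, 0, 0, 0.05],
  [0, 0, 0, 0, 0, 0],
  [0, 0, 0, 0, 0, 0],
])

```text
time: 26.95
tool_pos: [575.8, 239.7, 123.2]
tcp_rot: [180.0, 0.0, 18.7]
ft_force: [0.7, -0.9, 0.8]
finger_gap: 13.3
grip_force: 59.5
```

```bash
python3 s.py
```

```text
{'time': 26.95, 'tool_pos': [575.79, 239.71, 123.17], 'tcp_rot': [180.0, 0.0, 18.69], 'ft_force': [0.73, -0.93, 0.79], 'wrist_torque': [-0.32, -0.3, -0.01], 'finger_gap': 13.28}
```

apply_moves([
  [0, 0, 0.12, 0, 0, 0.035],
  [0, 0, 0, 0, 0, 0],
  [0, 0, 0.1, 0, 0, 0.035],
  [0, 0, 0, 0, 0, 0],
  [0, 0, 0, 0, 0, 0],
])

```text
time: 27.58
tool_pos: [575.9, 239.7, 123.0]
tcp_rot: [180.0, -0.0, 14.6]
ft_force: [2.7, -0.8, 0.6]
finger_gap: 13.5
grip_force: 59.4
```

```bash
python3 s.py
```

```text
{'time': 27.58, 'tool_pos': [575.9, 239.74, 123.02], 'tcp_rot': [180.0, -0.01, 14.55], 'ft_force': [2.7, -0.8, 0.55], 'wrist_torque': [-0.42, -0.48, 0.09], 'finger_gap': 13.48}
```

apply_moves([
  [0, 0, 0.1, 0, 0, 0.035],
  [0, 0, 0, 0, 0, 0],
  [0, 0, 0.05, 0, 0, 0.02],
  [0, 0, 0, 0, 0, 0],
  [0, 0, 0, 0, 0, 0],
])

```text
time: 28.2
tool_pos: [576.0, 239.6, 123.0]
tcp_rot: [180.0, -0.0, 11.4]
ft_force: [3.1, -3.2, 3.3]
finger_gap: 13.2
grip_force: 59.6
```

```bash
python3 s.py
```

```text
{'time': 28.2, 'tool_pos': [576.05, 239.61, 123.02], 'tcp_rot': [179.99, -0.03, 11.39], 'ft_force': [3.08, -3.2, 3.32], 'wrist_torque': [-0.92, -0.68, 0.06], 'finger_gap': 13.2}
```

apply_moves([
  [0.2, 0.4, 0, 0, 0, 0],
  [0, 0, 0, 0, 0, 0.035],
  [0, 0, 0, 0, 0, 0],
  [0, 0, 0, 0, 0, 0.02],
  [0, 0, 0, 0, 0, 0],
])

```text
time: 28.82
tool_pos: [576.3, 239.3, 123.0]
tcp_rot: [180.0, -0.0, 8.2]
ft_force: [2.2, -3.4, 4.2]
finger_gap: 13.2
grip_force: 59.8
```

```bash
python3 s.py
python3 - <<'E'
from h import *
n='side';p,d=snap(n,'s2.png');v,u=np.mgrid[:400,:640];X=world(n,u.astype(float),v.astype(float),d.astype(float))
near=np.hypot(X[...,0]-575.5,X[...,1]-239)<26
m=near&(X[...,2]>100)&(X[...,2]<120);Q=X[m];h,e=np.histogram(Q[:,2],np.arange(100,121));print(h)
for o in('bolt_collar','well_mouth'): print(o,[(np.round(r['xyz'],1),r['confidence']) for r in models.place_of(o,n)[:2]])
x,y=map(int,pix(n,[575,239,120]));cv2.imwrite('pics/s2c.png',cv2.resize(p[y-40:y+40,x-40:x+40,::-1],(600,600),interpolation=2))
E
```

```text
{'time': 28.82, 'tool_pos': [576.32, 239.29, 123.04], 'tcp_rot': [179.99, -0.03, 8.19], 'ft_force': [2.24, -3.41, 4.16], 'wrist_torque': [-0.99, -0.81, 0.13], 'finger_gap': 13.19}
[ 2  0  0  1  2  0  2  4  9 11  7  9 16 24 35 37 31 11  6  6]
bolt_collar [(array([711.1, -31.6,   1.1]), 0.58), (array([575.1, 241.5, 110.9]), 0.55)]
well_mouth [(array([573.7, 232.8, 106.6]), 0.81), (array([ 564.5, -217.3,    1.8]), 0.32)]
```

View pics/s2c.png

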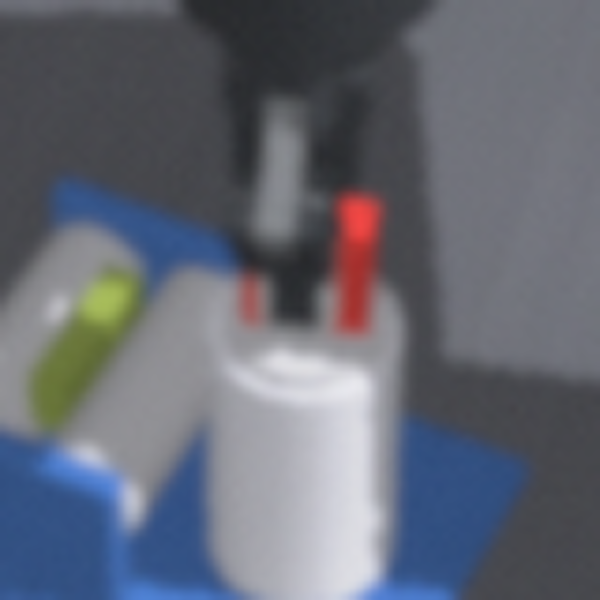

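The crop shows the collar seated on the boss, with its top at about 115 mm. I'll snug it slightly and then release.

apply_moves([
  [0, 0, 0, 0, 0, 0.035],
  [0, 0, 0, 0, 0, 0],
  [0, 0, 0, 0, 0, 0.035],
  [0, 0, 0, 0, 0, 0],
  [0, 0, 0, 0, 0, 0],
])

```text
time: 29.6
tool_pos: [576.6, 239.0, 123.1]
tcp_rot: [180.0, -0.1, 4.2]
ft_force: [3.9, -4.7, 2.7]
finger_gap: 13.4
grip_force: 59.7
```

```bash
python3 s.py
```

```text
{'time': 29.6, 'tool_pos': [576.63, 239.03, 123.12], 'tcp_rot': [179.97, -0.06, 4.19], 'ft_force': [3.92, -4.71, 2.7], 'wrist_torque': [-1.24, -1.08, 0.16], 'finger_gap': 13.39}
```

apply_moves([
  [0, 0, 0, 0, 0, 0],
  [0, 0, 0, 0, 0, 0],
  [0, 0, 0, 0, 0, 0],
  [0, 0, 0, 0, 0, 0],
  [0, 0, 0, 0, 0, 0],
], fingers=50)

```text
time: 30.22
tool_pos: [576.0, 239.5, 122.8]
tcp_rot: [-180.0, 0.0, 4.2]
ft_force: [-0.4, -0.3, 0.0]
finger_gap: 50.4
grip_force: 0.0
```

apply_moves([
  [0, 0, -10, 0, 0, 0],
  [0, 0, -20, 0, 0, 0],
  [0, 0, -30, 0, 0, 0],
  [0, 0, -30, 0, 0, 0],
  [0, 0, -30, 0, 0, 0],
])

```text
time: 30.85
tool_pos: [576.4, 239.5, 246.0]
tcp_rot: [-180.0, -0.1, 4.2]
ft_force: [-0.5, 0.4, 0.4]
finger_gap: 49.9
grip_force: 0.0
```

apply_moves([
  [-50, 0, 0, 0, 0, 0],
  [-50, 0, 0, 0, 0, 0],
  [-50, 0, 0, 0, 0, 0],
  [0, 60, 0, 0, 0, 0],
  [0, 60, 0, 0, 0, 0],
])

```text
time: 31.48
tool_pos: [435.2, 108.4, 245.1]
tcp_rot: [-180.0, -0.2, 4.4]
ft_force: [1.0, -1.3, 0.3]
finger_gap: 49.7
grip_force: 0.0
```

```bash
python3 s.py
python3 - <<'E'
from h import *
for n in('side','top'):
    p,d=snap(n,'f_%s.png'%n);v,u=np.mgrid[:400,:640];X=world(n,u.astype(float),v.astype(float),d.astype(float))
    near=np.hypot(X[...,0]-575.5,X[...,1]-239)<32
    Q=X[near&(X[...,2]>111.5)&(X[...,2]<121)];print(n,len(Q),np.median(Q,0).round(1),cv2.minEnclosingCircle(Q[:,:2].astype(np.float32)))
    Q=X[near&(X[...,2]>125)];print('handle',Q[:,2].max().round(1),np.percentile(Q[:,2],90).round(1),cv2.minAreaRect(Q[Q[:,2]>148][:,:2].astype(np.float32)))
a=cv2.imread('pics/f_top.png')[170:250,215:295];b=cv2.imread('pics/f_side.png')[205:305,270:370]
cv2.imwrite('pics/f.png',np.hstack([cv2.resize(a,(400,400),interpolation=2),cv2.resize(b,(400,400),interpolation=2)]))
E
```

```text
{'time': 31.48, 'tool_pos': [435.16, 108.43, 245.14], 'tcp_rot': [-180.0, -0.21, 4.45], 'ft_force': [0.99, -1.35, 0.34], 'wrist_torque': [-0.06, -0.05, -0.03], 'finger_gap': 49.73}
side 191 [571.  249.7 115.5] ((574.6296997070312, 239.83724975585938), 27.097991943359375)
handle 160.4 158.1 ((574.9811401367188, 239.51339721679688), (35.70466995239258, 18.854934692382812), 11.022882461547852)
top 197 [574.3 231.  115. ] ((576.5426025390625, 237.59579467773438), 26.660337448120117)
handle 160.9 158.9 ((575.2406005859375, 238.86639404296875), (34.3780403137207, 13.986209869384766), 6.812050819396973)
```

View pics/f.png

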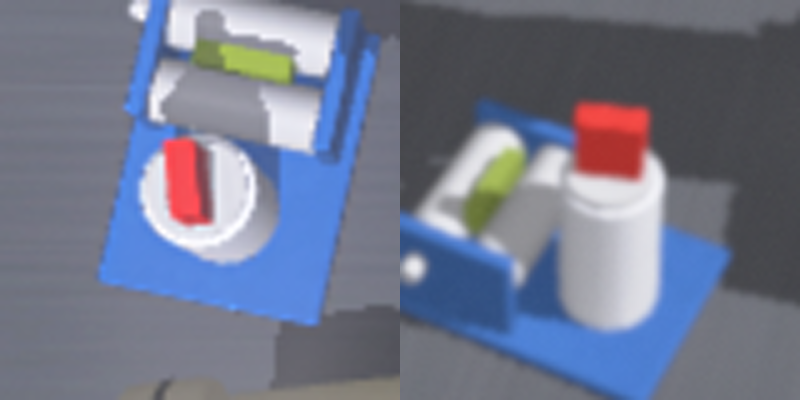

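The final crops show the collar flush on the boss, with its top at about 115 mm. The handle is upright and centred, and the gripper is clear, so I'll hand in.

```bash
python3 -c "
from bench import job;print(job.hand_in())"
```

```text
the job is handed in; nothing more can be done
None
```

The bolt is screwed clockwise into the press until its collar is flush on the boss (within about half a millimetre by camera), then released; no contact force seen on the way exceeded about 10 N, the wrappers, tea bottle and jar were not touched, and the job is handed in with no verdict returned.

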